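# Tip the red cookbook out of the tight row, stand it on the cookbook stand, close the row

## Task

The red cookbook is wedged in the tight row in the wooden rack: hook it behind its top edge, tip its spine out of the row, then take it by the sides near the spine and draw it out. Set it on the cookbook stand, upright in the middle, resting on the ledge and leaning flat against the back with its front cover facing out, and let go. Then push the sliding book-end up so that the three other books, still standing in the rack, are tight against one another and the end panel with the sprung pad pressed in again; do not shift the egg timer, the blue mug or the spice jar.

Things in the scene. Friction and masses are not known exactly. Their poses are not given: they have to be found in the camera images.
- rack: fixed wooden book rack. Origin on the worktop under the middle of the row of 4 books; x from the spines to the back, y along the row from the sliding book-end (-y) to the fixed end panel (+y, inner face y = 72 mm, 142 mm high), z up. Smooth floor at z = 16 mm; front lip 8 mm above it at x = -67 to -61 mm. Two rods behind the books at x = 65 mm, upper one at z = 82 mm; backs of the books free above 90 mm
- red_book_center (a point): centre of the red cookbook, a hardback 36 mm thick (y), 120 mm deep (x), 175 mm high (z), 0.3 to 0.42 kg. -x side: spine; -y side: front cover (cream panel, bowl of soup); z up. Starts square in the rack, top 191 mm over the worktop, at rack y = -54, -18, 18 or 54 mm, its neighbours touching it
- red_spine_top (a point): middle of the top edge of the red book's spine (book axes). 3 to 10 N behind the top edge tips the book about its lower spine edge, which the lip holds; the row squeezes it with about 4 to 6 N, so friction keeps it tipped when let go at 15 to 25 degrees; past about 34 degrees its weight may carry it forward
- red_foot (a point): middle of the red book's underside (book axes)
- red_cover (a point): middle of the red book's front cover (book axes)
- navy_book_center (a point): centre of the navy blue cookbook, another of the four in the row, same size as the red one (36 x 120 x 175 mm) and same axes; it stays in the rack
- green_book_center (a point): centre of the dark green cookbook, another of the four in the row, same size as the red one (36 x 120 x 175 mm) and same axes; it stays in the rack
- grey_book_center (a point): centre of the grey cookbook, another of the four in the row, same size as the red one (36 x 120 x 175 mm) and same axes; it stays in the rack
- bookend (a joint): the sliding dark steel book-end: 0 where found, growing in m as it is pushed towards the end panel (at most 0.06). It stays where it is left; sliding it takes 10 N, with books before it about 15 to 20 N. With one book taken out the row is tight again at about 0.036
- pad (a joint): the sprung felt pad on the book-end: 0 with the row tight as found (pressing with about 6.5 N), 0.006 (m) sprung fully out, -0.004 pressed fully in
- pad_face (a point): middle of the pad's felt face against the row, 84 mm over the worktop; rack axes. At rack y = -72 mm at the start, -36 mm in a tight row of three. The book-end's plate spans rack x -58 to 54 mm, its top is 154 mm over the worktop; its outer face, to push on, lies 34 mm behind the pad's face (40 mm with the pad fully out). Outside it only a post at rack x over 50 mm, 96 mm high
- stand_rest: inclined part of the fixed wooden cookbook stand: back plate 176 mm wide, 102 mm high along the slope, leaning back 18 degrees, and a ledge square to it, 52 mm deep to a lip 11 mm high. Origin: middle of the corner of plate face and ledge, x through the plate away from the viewer, y to the viewer's left along the ledge, z up the slope. A book in place has its spine towards +y
- egg_timer_center (a point): red and white egg timer, 67 mm across and 60 mm high, at half height; not to be moved
- blue_mug_center (a point): blue mug, 92 mm high, 82 mm across, with a handle; at half height; not to be moved
- spice_jar_center (a point): spice jar with a red cap, 41 mm across and 105 mm high, at half height; not to be moved
There are look-alikes about, which are no part of the job. Leave any yellow look-alike of the part that bears red_book_center alone. What is shaped like the part that bears navy_book_center but yellow is not meant.

How it is judged:
By the outcome, as a careful person would: the job done as asked, in the order asked, and still so for the second after the job is handed in, with the robot touching nothing.
It also fails if it takes over 69 s, if anything falls off the work surface, if the arm or the gripper's body presses on something with over 40 N, if the wrist force passes 120 N, or if a joint passes its speed limit or range.

## Robot

A 6-joint arm with a two-finger parallel gripper is mounted at the origin on a cart in front of the work surface, level with it; the furniture and walls round the work are solid. World frame = base frame: x ahead of the robot, y to its left, z up, the work surface at z = 0. Lengths are in m, angles in degrees, forces in N, time in s.
With the tool pointing down it reaches from about 0.35 to 0.725 m from the base axis. Payload 4.3 kg.
Tool frame: the origin (TCP) lies on the centre line of the jaws, within the pads' length; the fingertips stand 11 mm ahead of it and the grasp point (between the pads) lies 8 mm behind it; z points along the fingers, y is the line along which they close (so a half turn about z gives the same grasp; the last joint's range is limited). The gripper opens to 85 mm and grips with 20 to 120 N. Pads are 22 mm wide; open, the fingers measure 114 mm over their backs; the gripper's body (76 mm by 85 mm) begins 54 mm behind the grasp point. The pads swing forward as they close: fully open they stand 13 mm farther back than shut.
Start: joints at [67.363, 21.618, 4.641, 73.018, 0, 83.68], TCP at [0.162, 0.552, 0.242] pointing down, gripper open.
Joint ranges: [-156.06, 156.06], [-48.1, 94.91], [-58.44, 69.94], [-101.28, 121.22], [-78.64, 73.56], [-180, 180]. Speed limits (degrees/s): [147.25, 147.25, 180, 180, 180, 180].

## Interface

Orientations are given as [roll, pitch, yaw] about the fixed x, y, z axes, in that order (R = Rz(yaw) Ry(pitch) Rx(roll)).
In Python, from station import bot gives the robot as it stands. The module is installed in compiled form; this text tells all that it offers.
- The arm moves only by the tool step_arm, never from a script. Its argument "commands" is text: rows parted by semicolons, each of 5 numbers parted by spaces: the shift along the tool's x, y, z in cm, then the turn about the tool's z in rad, then the opening, from 0 (shut) to 1 (fully open). A call has 1 to 10 rows; each row shifts and turns the commanded pose from where the row before left it, along the tool's axes as they then stand; what a row does not reach is not made up. A row lasts 1/12 s, in which the tool goes at most 41.7 mm and 7.16 degrees, less where a joint would pass 70% of its speed; a pose out of reach is approached as far as the arm can. A call is refused whole if a number of a shift passes 4.17 or a number of a turn 0.125, either way. A call with a gripper value outside its range is refused whole. The fingers move at their own pace and stop on an object; "grip_force" is the grip in N (left out, the last holds). Time passes only in rows, so rows that do not move let the fingers close. It gives the time, the measured TCP pose, the force, the opening and the grip force at its end, in the units of the state.
- bot.observe(): the state, without advancing time (a new reading comes with each control period).
- bot.grab_frame(name): name is "scene" or "top" or "wrist"; returns (picture, depth): 384x512x3 uint8, red, green, blue; 384x512 float32, m along the optical axis (not along the pixel's ray), 0 where there is no reading.
- bot.camera_info(name): a dict with "mtx" (3x3 intrinsics, pixels), "rvec" (rotation vector, rad) and "tvec" (3), from world to camera coordinates, as OpenCV has them. Camera axes: x right, y down, z forward; pixel columns grow to the right and rows downward; lengths in m; the calibration is good to about 2 mm. A picture is of the moment at which its call begins: read the wrist's pose just before it. camera_info takes no time and is no camera call; for the wrist camera it gives the pose at the moment of the call.
- bot.finish_job(): hands the job in; it is judged then, once.
The state is a dict: "time": time; "joint_positions": joint angles; "dq": joint speeds; "joint_efforts": joint torques, N m; "ee_pos": TCP position; "tcp_rot": TCP orientation; "force": force on the tool from outside, world axes, zero at the start; "ft_torque": the same for the moment, N m; "grip_width": opening from 0.0 (shut) to 1.0 (fully open); "grip_force": force on a finger pad.
Only numpy, scipy, OpenCV 4.12 (cv2) and the standard library are available. Lean on these libraries where they do the work, as an engineer would, in place of code of your own. Each camera call takes 0.05 s, during which the arm holds its last target. There are 200 camera calls.

## Working session

There is one attempt and no reset: what is moved stays moved. The work goes in short steps, Python scripts to look and compute and a tool call to move; the robot and the scene stay as the last step left them, time stands still between calls to the robot, and variables do not carry over. Pictures are saved under pics/ and viewed, at most 10 in all, crops included, and the job is handed in when it is done.

Besides the shell and the picture viewer there is one more tool, called after ">>>" in YAML: its name, and indented under it one key for each argument. step_arm: Moves the arm, as the interface text tells. Its arguments: {"type":"object","properties":{"commands":{"type":"string"},"grip_force":{"type":"number"}},"required":["commands"]}

```bash
mkdir -p pics; cat > h.py <<'E'
import numpy as np, cv2
from station import bot
def cam(n):
    c=bot.camera_info(n); R=cv2.Rodrigues(np.array(c['rvec'],float))[0]; return np.array(c['mtx'],float),R,np.array(c['tvec'],float).ravel()
def grab(n,save=None):
    K,R,t=cam(n); im,d=bot.grab_frame(n)
    if save: cv2.imwrite('pics/'+save,im[:,:,::-1])
    v,u=np.mgrid[0:384,0:512]
    P=np.stack([(u-K[0,2])/K[0,0]*d,(v-K[1,2])/K[1,1]*d,d],-1)
    W=(P-t)@R; W[d==0]=np.nan
    return im,d,W
E
python3 - <<'E'
from h import *
a=grab('scene','s0.png');b=grab('top','t0.png')
np.savez('f0.npz',si=a[0],sW=a[2],ti=b[0],tW=b[2])
A=cv2.imread('pics/s0.png');print({k:v for k,v in bot.observe().items()})
for n in('scene','top'):
    K,R,t=cam(n);print(n,-R.T@t,R[2])
E
```

```text
{'time': 0.1, 'joint_positions': array([ 6.73607266e+01,  2.16574433e+01,  4.57081899e+00,  7.30151238e+01,
       -6.78912810e-04,  8.36809018e+01]), 'dq': array([-0.0055806 , -0.17377211,  0.23911498, -0.02408078,  0.03246721,
       -0.09173529]), 'joint_efforts': array([ 1.59959400e-03, -4.64692068e+01,  2.70583016e+01,  1.20029727e-02,
       -8.35860192e-05, -2.04698534e-05]), 'ee_pos': array([0.16135939, 0.55133043, 0.24145848]), 'tcp_rot': array([-1.79898795e+02, -1.05241726e-02,  1.63679816e+02]), 'force': array([ 0.33695948,  0.57400508, -0.2408395 ]), 'ft_torque': array([ 0.00292917,  0.02986039, -0.05274367]), 'grip_force': 0.0, 'grip_width': 1.0005345292941603}
scene [0.84104665 0.72869406 0.81707139] [-0.26643015 -0.69407138 -0.66878988]
top [0.13252166 0.1077766  1.22491636] [ 0.37734728 -0.05795654 -0.9242565 ]
```

View pics/s0.png

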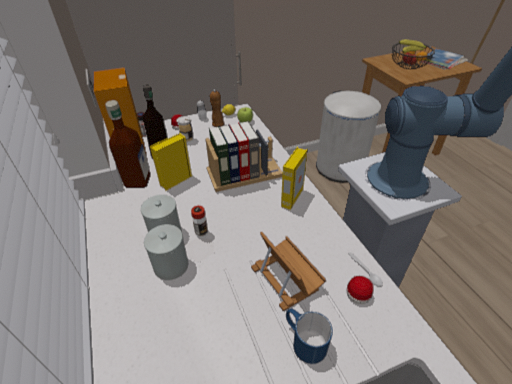

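View pics/t0.png

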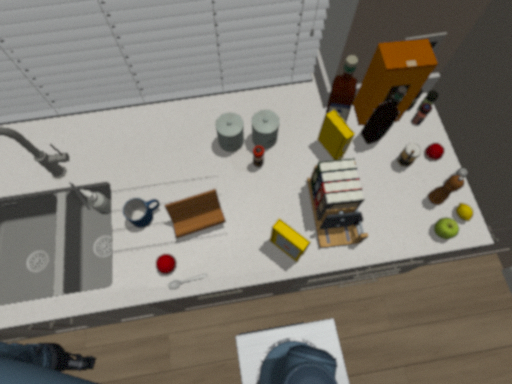

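The rack is at scene (240,155), with spines facing the scene camera in the order green, navy, red, grey, then the book-end on the robot's side. The stand is at scene (290,265), the mug at (312,337), the timer at (360,288) and the jar at (200,220). Next I'll measure with the depth images.

```bash
python3 - <<'E'
from h import *
f=np.load('f0.npz');si,sW,ti,tW=f['si'],f['sW'],f['ti'],f['tW']
import cv2
c=cv2.resize(si[110:200,190:310,::-1],None,fx=4,fy=4,interpolation=cv2.INTER_CUBIC)
d=cv2.resize(si[220:320,240:390,::-1],None,fx=3.2,fy=3.2,interpolation=cv2.INTER_CUBIC)
e=cv2.resize(ti[150:255,295:375,::-1],None,fx=4,fy=4,interpolation=cv2.INTER_CUBIC)
g=np.zeros((max(360+320,420),800,3),np.uint8);g[:360,:480]=c;g[360:680,:480]=d;g[:420,480:]=e
cv2.imwrite('pics/c0.png',g[:600] )
for nm,W,im in(('s',sW,si),('t',tW,ti)):
    i=im.astype(int);hsv=cv2.cvtColor(im,cv2.COLOR_RGB2HSV)
    red=((hsv[...,0]<8)|(hsv[...,0]>172))&(hsv[...,1]>150)&(hsv[...,2]>60)
    n,l,s,ce=cv2.connectedComponentsWithStats(red.astype(np.uint8))
    for k in range(1,n):
        if s[k,4]>15:
            p=W[l==k];print(nm,'red',ce[k].round(),s[k,4],np.nanmedian(p,0).round(3),np.nanmin(p,0).round(3),np.nanmax(p,0).round(3))
    blue=(hsv[...,0]>95)&(hsv[...,0]<125)&(hsv[...,1]>110)
    n,l,s,ce=cv2.connectedComponentsWithStats(blue.astype(np.uint8))
    for k in range(1,n):
        if s[k,4]>60:
            p=W[l==k];print(nm,'blue',ce[k].round(),s[k,4],np.nanmedian(p,0).round(3),np.nanmin(p,0).round(3),np.nanmax(p,0).round(3))
# book tops in top view
z=tW[...,2]
m=(abs(z-0.19)<.008)&(np.mgrid[0:384,0:512][1]>300)&(np.mgrid[0:384,0:512][1]<372)&(np.mgrid[0:384,0:512][0]>150)&(np.mgrid[0:384,0:512][0]<225)
p=tW[m][:,:2]; print(m.sum(),cv2.minAreaRect((p*1000).astype(np.float32)), np.median(z[m]))
print(cv2.boxPoints(cv2.minAreaRect((p*1000).astype(np.float32))))
for v in range(150,250,6): print(v,[tuple(tW[v,u].round(3)) for u in(328,340,350)])
E
```

```text
s red [407.  59.] 38 [-0.974 -1.083 -0.084] [-1.029 -1.125 -0.128] [-0.946 -1.064 -0.057]
s red [413.  60.] 24 [-1.043 -1.093 -0.104] [-1.065 -1.104 -0.129] [-0.974 -1.03  -0.053]
s red [175. 120.] 58 [ 0.677 -0.662  0.049] [ 0.646 -0.769  0.001] [ 0.69  -0.641  0.061]
s red [244. 160.] 244 [ 0.526 -0.182  0.107] [ 0.509 -0.194  0.024] [ 0.545 -0.178  0.191]
s red [198. 213.] 107 [ 0.737 -0.004  0.103] [ 0.718 -0.034  0.089] [0.755 0.006 0.107]
s red [360. 288.] 472 [0.418 0.362 0.051] [0.383 0.324 0.026] [0.44  0.386 0.062]
s blue [233. 166.] 112 [ 0.567 -0.184  0.079] [ 0.549 -0.189  0.05 ] [ 0.581 -0.179  0.16 ]
s blue [306. 345.] 635 [0.618 0.455 0.057] [0.575 0.36  0.008] [0.634 0.471 0.093]
t red [435. 151.] 181 [ 0.651 -0.66   0.052] [ 0.628 -0.689  0.029] [ 0.679 -0.642  0.064]
t red [258. 151.] 82 [ 0.73  -0.015  0.105] [ 0.712 -0.034  0.089] [0.756 0.001 0.113]
t red [322. 188.] 22 [ 0.531 -0.183  0.174] [ 0.514 -0.185  0.144] [ 0.544 -0.181  0.189]
t red [316. 202.] 16 [ 0.526 -0.183  0.061] [ 0.513 -0.184  0.037] [ 0.535 -0.18   0.094]
t red [165. 263.] 249 [0.402 0.349 0
[... 2790 characters left out ...]
7), np.float64(0.033)), (np.float64(0.432), np.float64(-0.252), np.float64(0.017)), (np.float64(0.428), np.float64(-0.288), np.float64(0.012))]
234 [(np.float64(0.419), np.float64(-0.206), np.float64(0.016)), (np.float64(0.413), np.float64(-0.248), np.float64(0.012)), (np.float64(0.406), np.float64(-0.282), np.float64(0.015))]
240 [(np.float64(0.398), np.float64(-0.201), np.float64(0.016)), (np.float64(0.391), np.float64(-0.241), np.float64(0.019)), (np.float64(0.385), np.float64(-0.274), np.float64(0.019))]
246 [(np.float64(0.379), np.float64(-0.197), np.float64(0.011)), (np.float64(0.374), np.float64(-0.241), np.float64(-0.001)), (np.float64(0.369), np.float64(-0.275), np.float64(-0.002))]
```

View pics/c0.png

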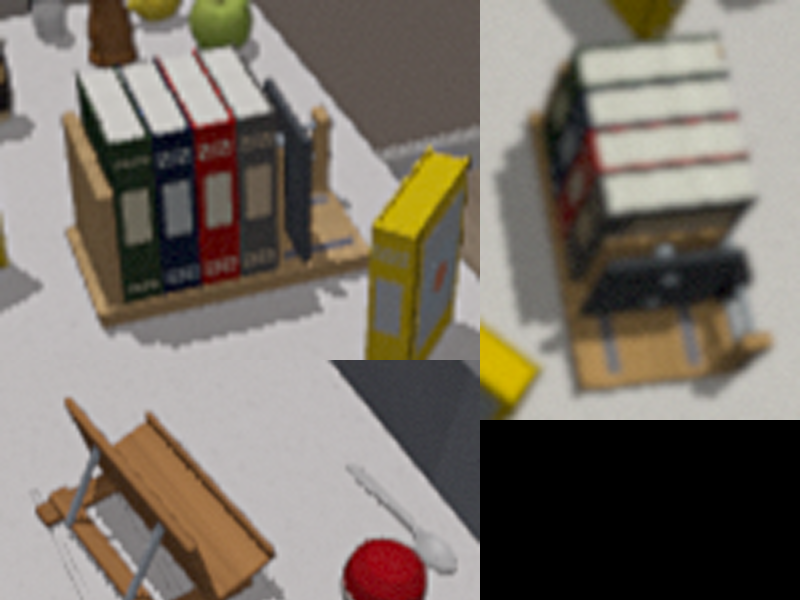

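The crops confirm the order: panel, green, navy, red, grey, book-end. They also show the stand's ledge facing the robot. Red's centre comes out near (0.521,-0.242), and rack y runs along world x at about -2.7°. I'll measure the stand and start the approach.

```bash
python3 - <<'E'
from h import *
f=np.load('f0.npz')
for nm in 's','t':
    im,W=f[nm+'i'],f[nm+'W'];hsv=cv2.cvtColor(im,cv2.COLOR_RGB2HSV)
    m=(hsv[...,0]>5)&(hsv[...,0]<20)&(hsv[...,1]>90)&(W[...,2]>.02)&(W[...,2]<.2)&(W[...,1]>.1)&(W[...,1]<.4)&(W[...,0]>.4)&(W[...,0]<.75)
    p=W[m];print(nm,len(p),p.min(0).round(3),p.max(0).round(3))
    rng=np.random.default_rng(0);best=None
    q=p
    for it in range(2):
        best=(0,)
        for _ in range(600):
            a=q[rng.choice(len(q),3,False)];n=np.cross(a[1]-a[0],a[2]-a[0]);l=np.linalg.norm(n)
            if l<1e-5: continue
            n/=l;k=abs((q-a[0])@n)<.003
            if k.sum()>best[0]:best=(k.sum(),k)
        k=best[1];c=q[k].mean(0);n=np.linalg.svd(q[k]-c)[2][2];n*=np.sign(n[2])
        print(best[0],'c',c.round(4),'n',n.round(3),'tilt',np.degrees(np.arcsin(n[2])).round(1),'az',np.degrees(np.arctan2(n[1],n[0])).round(1))
        az=np.arctan2(n[1],n[0]);
        e1=np.array([-np.sin(az),np.cos(az),0]);e2=np.cross(n,e1)
        r=q[k]-c;ab=np.c_[r@e1,r@e2];print(' ext',np.percentile(ab,[0,1,99,100],axis=0).round(4).tolist(),'e1',e1.round(3),'e2',e2.round(3))
        for z in(.03,.05,.07,.09,.11):
            s=q[k][abs(q[k][:,2]-z)<.008]
            if len(s):print('  z',z,len(s),s[:,1].min().round(3),s[:,1].max().round(3),s[:,0].min().round(3),s[:,0].max().round(3))
        q=q[~k]
        if len(q)<30:break
E
```

```text
s 1590 [0.49  0.139 0.02 ] [0.625 0.326 0.127]
870 c [0.5325 0.2376 0.0367] n [0.219 0.042 0.975] tilt 77.1 az 11.0
 ext [[-0.0958, -0.0841], [-0.0921, -0.08], [0.0776, 0.0301], [0.0795, 0.0313]] e1 [-0.19   0.982  0.   ] e2 [-0.957 -0.185  0.223]
  z 0.03 337 0.144 0.319 0.507 0.621
  z 0.05 182 0.142 0.308 0.492 0.532
355 c [0.5823 0.2552 0.0999] n [-0.948 -0.165  0.272] tilt 15.8 az -170.1
 ext [[-0.0706, -0.0704], [-0.0699, -0.0611], [0.0933, 0.0269], [0.1014, 0.0279]] e1 [ 0.171 -0.985  0.   ] e2 [0.268 0.047 0.962]
  z 0.03 1 0.315 0.315 0.551 0.551
  z 0.05 33 0.176 0.321 0.553 0.58
  z 0.07 39 0.184 0.322 0.561 0.587
  z 0.09 41 0.171 0.323 0.566 0.594
  z 0.11 47 0.175 0.324 0.571 0.601
t 1692 [0.487 0.143 0.023] [0.604 0.318 0.132]
969 c [0.5698 0.2355 0.0805] n [-0.937 -0.159  0.312] tilt 18.2 az -170.3
 ext [[-0.0835, -0.0572], [-0.0806, -0.0549], [0.0818, 0.0517], [0.0836, 0.0535]] e1 [ 0.168 -0.986  0.   ] e2 [0.307 0.052 0.95 ]
  z 0.03 98 0.152 0.315 0.536 0.57
  z 0.05 135 0.151 0.316 0.545 0.575
  z 0.07 148 0.154 0.314 0.55 0.582
  z 0.09 157 0.155 0.314 0.558 0.589
  z 0.11 159 0.155 0.318 0.564 0.595
446 c [0.5292 0.2282 0.039 ] n [0.348 0.059 0.936] tilt 69.3 az 9.6
 ext [[-0.0851, -0.0232], [-0.0839, -0.0229], [0.0842, 0.0331], [0.0859, 0.0342]] e1 [-0.167  0.986  0.   ] e2 [-0.922 -0.157  0.353]
  z 0.03 210 0.147 0.314 0.515 0.566
  z 0.05 131 0.143 0.31 0.487 0.537
```

>>> step_arm:
  commands: "-3 -3 -1 0 0;-3 -3 -1 0 0;-3 -3 -1 0 0;-3 -3 -1 0 0;-3 -3 -1 -0.12 0;-3 -3 -1 -0.12 0"

```text
time: 0.6
ee_pos: [0.2776, 0.3461, 0.2978]
tcp_rot: [-180.0, -0.0, 176.2]
force: [1.4, -0.3, 0.5]
grip_width: 0.147
grip_force: 0.0
```

>>> step_arm:
  commands: "-2.2 -3.4 0 0 0;-2.2 -3.4 0 0 0;-2.2 -3.4 0 0 0;-2.2 -3.4 0 0 0;-2.2 -3.4 0 0 0;-2 -3.4 0 0 0;-1.5 -3.6 0 0 0;-1.5 -3.6 0 0 0;-1.5 -3.6 0 0 0;-1 -3.6 0 0 0"

```text
time: 1.43
ee_pos: [0.438, -0.014, 0.2972]
tcp_rot: [180.0, -0.0, 175.9]
force: [0.5, 0.3, 1.0]
grip_width: -0.001
grip_force: 0.0
```

>>> step_arm:
  commands: "-0.5 -4 0 0 0;-0.5 -4 0 0 0;-0.5 -4 0 0 0;-0.5 -4 0 0 0;0 -4 0 0 0;0 0 0 0 0"

```text
time: 1.93
ee_pos: [0.4427, -0.2192, 0.2965]
tcp_rot: [-179.8, -0.1, 175.5]
force: [0.2, -0.4, -1.0]
grip_width: -0.001
grip_force: 0.0
```

```bash
python3 - <<'E'
from h import *
print(bot.observe()['ee_pos'],bot.observe()['tcp_rot'])
im,d,W=grab('wrist','w0.png');print(-cam('wrist')[1].T@cam('wrist')[2])
np.savez('f1.npz',i=im,W=W)
E
```

```text
[ 0.44267815 -0.21923787  0.29654896] [-1.79838568e+02 -5.55880088e-02  1.75486466e+02]
[ 0.37681564 -0.21047151  0.42836309]
```

View pics/w0.png

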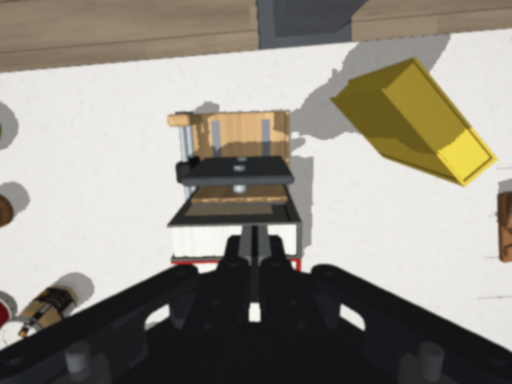

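The wrist view, taken above the row, shows grey's top at (235,240) and red's cover edge at row 262. I'll cast those pixels onto z=0.191.

```bash
python3 - <<'E'
from h import *
f=np.load('f1.npz');im,W=f['i'],f['W']
K,R,t=cam('wrist');o=-R.T@t
def ray(u,v,z=.191):
    d=R.T@np.linalg.inv(K)@np.array([u,v,1.]);return (o+d*(z-o[2])/d[2])
hsv=cv2.cvtColor(im,cv2.COLOR_RGB2HSV)
m=((hsv[...,0]<8)|(hsv[...,0]>172))&(hsv[...,1]>130)&(hsv[...,2]>60);m[:200]=0;m[300:]=0;m[:,:150]=0;m[:,330:]=0
v,u=np.nonzero(m);print(len(u),u.min(),u.max())
for a in sorted(set(u))[::6]:
    vv=v[u==a];print(a,vv.min(),vv.max(),ray(a,vv.min()).round(4))
for p in((172,222),(300,220),(172,260),(300,258)):print(p,im[p[1],p[0]],ray(*p).round(4))
print(im[205:270,190].tolist())
mm=(abs(W[...,2]-.189)<.01);q=W[mm&(np.mgrid[0:384,0:512][0]>205)&(np.mgrid[0:384,0:512][0]<275)&(np.mgrid[0:384,0:512][1]>150)&(np.mgrid[0:384,0:512][1]<310)];print(len(q),np.nanpercentile(q,[0,2,50,98,100],axis=0).round(4))
E
```

```text
161 172 299
172 262 262 [ 0.5032 -0.2955  0.191 ]
178 262 265 [ 0.5037 -0.2901  0.191 ]
184 261 264 [ 0.5031 -0.2845  0.191 ]
190 261 264 [ 0.5035 -0.279   0.191 ]
196 261 262 [ 0.5039 -0.2736  0.191 ]
202 261 262 [ 0.5043 -0.2681  0.191 ]
208 261 261 [ 0.5047 -0.2626  0.191 ]
214 261 261 [ 0.5051 -0.2572  0.191 ]
290 259 260 [ 0.5083 -0.188   0.191 ]
296 259 270 [ 0.5088 -0.1826  0.191 ]
(172, 222) [45 44 42] [ 0.4646 -0.2896  0.191 ]
(300, 220) [77 75 73] [ 0.4712 -0.1776  0.191 ]
(172, 260) [121 104 102] [ 0.5012 -0.2952  0.191 ]
(300, 258) [142 110 106] [ 0.508  -0.1789  0.191 ]
[[60, 56, 50], [72, 66, 57], [80, 74, 62], [89, 80, 67], [95, 85, 70], [97, 88, 72], [97, 87, 72], [98, 88, 73], [96, 86, 72], [89, 81, 68], [71, 65, 57], [53, 50, 46], [45, 44, 42], [43, 43, 41], [44, 43, 41], [44, 44, 42], [44, 43, 41], [45, 44, 42], [57, 55, 53], [85, 83, 80], [116, 113, 109], [160, 158, 150], [217, 216, 203], [238, 238, 229], [243, 243, 236], [244, 244, 237], [244, 244, 237], [244, 244, 237], [245, 244, 237], [245, 245, 238], [245, 245, 238], [245, 245, 238], [245, 245, 238], [245, 245, 238], [245, 245, 239], [246, 245, 239], [246, 246, 239], [246, 246, 239], [247, 246, 240], [247, 246, 240], [247, 246, 240], [247, 246, 240], [247, 247, 240], [247, 247, 241], [247, 247, 241], [247, 247, 241], [247, 247, 241], [247, 247, 241], [247, 247, 241], [246, 246, 240], [238, 237, 229], [193, 192, 181], [121, 120, 113], [93, 90, 87], [107, 100, 96], [121, 91, 88], [146, 67, 64], [165, 49, 47], [146, 40, 38], [97, 30, 30], [49, 24, 25], [25, 21, 23], [20, 21, 23], [22, 22, 24], [19, 20, 22]]
4022 [[ 0.4657 -0.3007  0.179 ]
 [ 0.4669 -0.2959  0.1806]
 [ 0.483  -0.2591  0.1873]
 [ 0.5144 -0.182   0.1917]
 [ 0.5211 -0.1794  0.1931]]
```

>>> step_arm:
  commands: "-2.1 -3 0 -0.033 0;-2.1 -3 0 0 0;-2.1 -3 0 0 0;-2.2 -3 0 0 0;0 0 0 0 0;0 0 0 0 0"

```text
time: 2.48
ee_pos: [0.5233, -0.3365, 0.2952]
tcp_rot: [179.8, -0.2, 177.8]
force: [0.2, 0.2, 0.0]
grip_width: 0.001
grip_force: 0.0
```

>>> step_arm:
  commands: "0.4 -0.8 2 0.006 0;0 0 3 0 0;0 0 3 0 0;0 0 2.2 0 0;0 0 0.7 0 0;0 0 0 0 0;0 0 0 0 0"

```text
time: 3.07
ee_pos: [0.5183, -0.3434, 0.19]
tcp_rot: [-180.0, 0.0, 177.5]
force: [0.4, -0.4, 0.3]
grip_width: 0.003
grip_force: 0.0
```

>>> step_arm:
  commands: "0 0.8 0.4 0 0;0 0.8 0 0 0;0 0.5 0 0 0;0 0.4 0 0 0;0 0 0 0 0;0 0 0 0 0"

```text
time: 3.57
ee_pos: [0.5197, -0.3193, 0.185]
tcp_rot: [-180.0, 0.0, 177.5]
force: [0.1, -0.3, -0.4]
grip_width: 0.002
grip_force: 0.0
```

>>> step_arm:
  commands: "0 0.3 0 0 0;0 0.4 0 0 0;0 0.4 -0.2 0 0;0 0.4 -0.3 0 0;0 0.4 -0.3 0 0;0 0 0 0 0"

```text
time: 4.07
ee_pos: [0.5205, -0.3016, 0.1937]
tcp_rot: [-179.8, 0.1, 177.4]
force: [-1.9, -4.1, 3.0]
grip_width: 0.001
grip_force: 1.9
```

>>> step_arm:
  commands: "0 0.5 -0.3 0 0;0 0.5 -0.3 0 0;0 0.5 -0.3 0 0;0 0.5 -0.25 0 0;0 0.5 -0.25 0 0;0 0.5 -0.2 0 0;0 0.5 -0.2 0 0;0 0.5 -0.2 0 0;0 0 0 0 0"

```text
time: 4.82
ee_pos: [0.5225, -0.2592, 0.2131]
tcp_rot: [179.9, 0.1, 177.5]
force: [0.5, -1.0, 1.2]
grip_width: -0.001
grip_force: 1.0
```

```bash
cat > tip.py <<'E'
from h import *
import sys
im,d,W=grab('scene',sys.argv[1]);hsv=cv2.cvtColor(im,cv2.COLOR_RGB2HSV)
red=((hsv[...,0]<8)|(hsv[...,0]>172))&(hsv[...,1]>140)&(hsv[...,2]>50)
w=(W[...,0]>.47)&(W[...,0]<.58)&(W[...,1]>-.32)&(W[...,1]<-.05)
p=W[red&w];p=p[np.isfinite(p).all(1)]
for z in np.arange(.02,.24,.02):
    q=p[abs(p[:,2]-z)<.01]
    if len(q)>3:print(z.round(2),len(q),np.median(q,0).round(3),q[:,1].max().round(3))
c=cv2.resize(im[90:200,180:310,::-1],None,fx=5,fy=5,interpolation=cv2.INTER_CUBIC);cv2.imwrite('pics/c'+sys.argv[1],c)
E
python3 tip.py s1.png
```

```text
0.02 4 [ 0.519 -0.181  0.026] -0.18
0.04 24 [ 0.526 -0.175  0.043] -0.17
0.06 33 [ 0.529 -0.169  0.061] -0.164
0.08 31 [ 0.534 -0.163  0.077] -0.159
0.1 20 [ 0.544 -0.158  0.1  ] -0.153
0.12 23 [ 0.544 -0.152  0.122] -0.146
0.14 43 [ 0.543 -0.144  0.141] -0.138
0.16 37 [ 0.544 -0.14   0.161] -0.132
0.18 58 [ 0.538 -0.133  0.179] -0.127
0.2 26 [ 0.542 -0.208  0.197] -0.153
```

View pics/cs1.png

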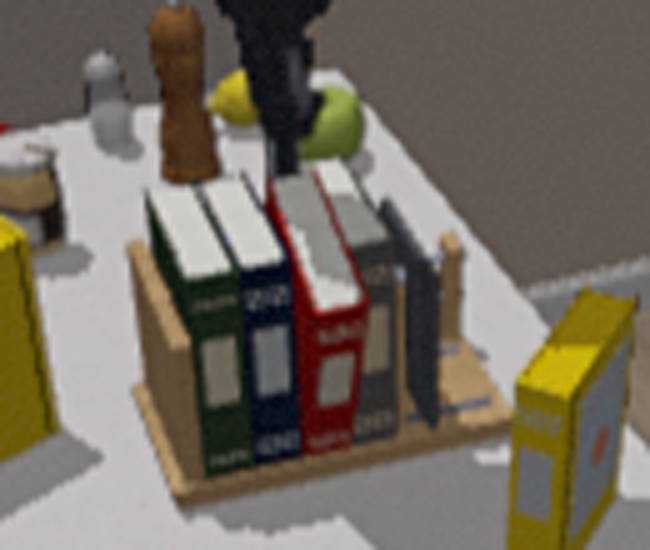

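The crop shows red tipped about 17° on its own while its neighbours stay upright. I'll push a little further.

>>> step_arm:
  commands: "0 0.4 -0.1 0 0;0 0.4 -0.1 0 0;0 0.4 -0.1 0 0;0 0 0 0 0;0 -0.5 0 0 0;0 -2 -1 0 0;0 -2 -2 0 0;0 -1 -3 0 0;0 0 -3 0 0;0 0 0 0 1"

```text
time: 5.7
ee_pos: [0.5208, -0.3045, 0.3104]
tcp_rot: [-179.9, 0.3, 177.4]
force: [0.5, 0.2, 0.6]
grip_width: 0.126
grip_force: 0.0
```

```bash
python3 tip.py s2.png; python3 -c "
from h import *
print(bot.observe()['ee_pos'])"
```

```text
0.02 4 [ 0.526 -0.178  0.029] -0.177
0.04 20 [ 0.531 -0.173  0.04 ] -0.17
0.06 31 [ 0.532 -0.167  0.06 ] -0.162
0.08 33 [ 0.536 -0.16   0.078] -0.155
0.1 22 [ 0.545 -0.153  0.101] -0.146
0.12 23 [ 0.545 -0.149  0.12 ] -0.139
0.14 44 [ 0.543 -0.138  0.142] -0.13
0.16 39 [ 0.545 -0.142  0.162] -0.122
0.18 54 [ 0.543 -0.133  0.177] -0.118
0.2 25 [ 0.542 -0.199  0.198] -0.153
0.22 4 [ 0.542 -0.22   0.215] -0.214
[ 0.52068918 -0.3040117   0.30786287]
```

>>> step_arm:
  commands: "-0.2 3.9 0 0 1;-0.2 3.9 0 0 1;-0.2 3.9 0 0 1;0 3.9 0 0 1;0 0 0 0.12 1;0 0 0 0.12 1;0 0 0 0.12 1;0 0 0 0.12 1;0 0 0 0.12 1;0 0 0 0.12 1"

```text
time: 6.58
ee_pos: [0.5316, -0.1467, 0.3033]
tcp_rot: [-179.9, -0.3, 135.9]
force: [0.3, -0.7, 0.4]
grip_width: 0.997
grip_force: 0.0
```

>>> step_arm:
  commands: "0 0 0 0.12 1;0 0 0 0.12 1;0 0 0 0.12 1;0 0 0 0.12 1;0 0 0 0.12 1;0 0 0 0.12 1;0 0 0 0.12 1;0 0 0 0 1;0 0 0 0 1"

```text
time: 7.33
ee_pos: [0.5319, -0.1472, 0.3039]
tcp_rot: [-179.8, -0.1, 88.3]
force: [-0.1, 0.7, 0.0]
grip_width: 1.0
grip_force: 0.0
```

>>> step_arm:
  commands: "0 -0.4 2.5 0.017 1;0 0 3 0 1;0 0 3 0 1;0 0 3 0 1;0 0 2.5 0 1;0 0 0 0 1"

```text
time: 7.83
ee_pos: [0.5244, -0.1458, 0.1594]
tcp_rot: [-179.4, -0.3, 87.3]
force: [-1.5, -0.2, -0.4]
grip_width: 0.997
grip_force: 0.0
```

>>> step_arm:
  commands: "0 0 0 0 0;0 0 0 0 0;0 0 0 0 0;0 0 0 0 0;0 0 0 0 0;0 0 0 0 0"
  grip_force: 40

```text
time: 8.33
ee_pos: [0.5276, -0.148, 0.1675]
tcp_rot: [-179.9, 0.1, 87.1]
force: [-7.0, 0.4, 8.1]
grip_width: 0.418
grip_force: 41.3
```

```bash
python3 - <<'E'
from h import *
f=np.load('f0.npz')
for nm in 's','t':
    im,W=f[nm+'i'],f[nm+'W'];hsv=cv2.cvtColor(im,cv2.COLOR_RGB2HSV)
    m=(hsv[...,0]>22)&(hsv[...,0]<32)&(hsv[...,1]>150)&(W[...,2]>.02)
    n,l,s,ce=cv2.connectedComponentsWithStats(m.astype(np.uint8))
    for k in range(1,n):
        if s[k,4]>60:
            p=W[l==k];print(nm,ce[k].round(),np.nanpercentile(p,[1,99],axis=0).round(3))
E
```

```text
s [228. 109.] [[ 0.395 -0.7    0.02 ]
 [ 0.446 -0.664  0.05 ]]
s [171. 159.] [[ 0.698 -0.441  0.022]
 [ 0.813 -0.26   0.174]]
s [292. 173.] [[ 0.354 -0.095  0.022]
 [ 0.455 -0.002  0.175]]
t [335. 133.] [[ 0.691 -0.331  0.023]
 [ 0.85  -0.265  0.177]]
t [464. 212.] [[ 0.386 -0.705  0.024]
 [ 0.441 -0.669  0.053]]
t [289. 236.] [[ 0.346 -0.097  0.034]
 [ 0.446 -0.007  0.178]]
```

>>> step_arm:
  commands: "0.3 0 -0.5 0 0;0.3 0 -0.6 0 0;0.3 0 -0.6 0 0;0.6 0 -0.4 0 0;1 0 -0.2 0 0;1 0 0 0 0;0 0 0 0 0"
  grip_force: 60

```text
time: 8.92
ee_pos: [0.5296, -0.1148, 0.1891]
tcp_rot: [-179.9, 0.4, 87.1]
force: [-4.0, -5.6, -3.1]
grip_width: 0.41
grip_force: 62.7
```

>>> step_arm:
  commands: "1.5 0 -0.2 0 0;2 0 -0.2 0 0;2 0 0 0 0;2 0 0 0 0;2 0 0 0 0;2 0 0 0 0;2 0.3 0 0 0;2 0.5 0 0 0;0 0.3 0 0 0;0 0 0 0 0"

```text
time: 9.75
ee_pos: [0.5503, 0.0423, 0.193]
tcp_rot: [179.9, -0.0, 87.2]
force: [0.2, -0.5, -4.0]
grip_width: 0.415
grip_force: 62.4
```

```bash
python3 - <<'E'
from h import *
im,d,W=grab('scene','s3.png')
c=cv2.resize(im[60:300,150:370,::-1],None,fx=2.4,fy=2.4,interpolation=cv2.INTER_CUBIC);cv2.imwrite('pics/cs3.png',c)
hsv=cv2.cvtColor(im,cv2.COLOR_RGB2HSV)
red=((hsv[...,0]<8)|(hsv[...,0]>172))&(hsv[...,1]>140)&(hsv[...,2]>50)
w=(W[...,0]>.47)&(W[...,0]<.62)&(W[...,1]>-.2)&(W[...,1]<.12)
p=W[red&w];p=p[np.isfinite(p).all(1)]
for z in np.arange(.02,.24,.02):
    q=p[abs(p[:,2]-z)<.01]
    if len(q)>3:print(z.round(2),len(q),np.median(q,0).round(3),q[:,1].max().round(3))
E
```

```text
0.06 32 [0.565 0.011 0.061] 0.018
0.08 65 [0.564 0.002 0.082] 0.027
0.1 79 [ 0.564 -0.     0.1  ] 0.034
0.12 71 [ 0.565 -0.017  0.12 ] 0.04
0.14 65 [ 0.566 -0.005  0.14 ] 0.05
0.16 47 [0.567 0.041 0.16 ] 0.057
0.18 31 [0.565 0.058 0.178] 0.066
0.2 65 [0.564 0.066 0.2  ] 0.072
0.22 30 [0.565 0.021 0.218] 0.054
```

View pics/cs3.png

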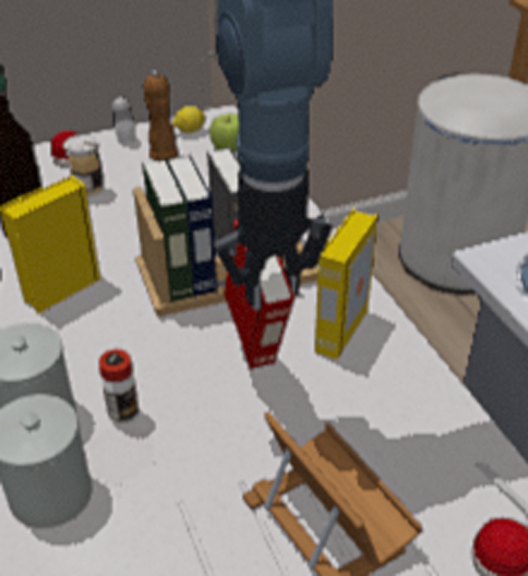

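The crop shows red held about 21° tipped and clear of the rack, with green, navy and grey still standing. I'll set its lower spine edge on the worktop and swing it upright.

>>> step_arm:
  commands: "0 0 1.5 0 0;0 0 1.5 0 0;0 0 0.8 0 0;0 0 0.3 0 0;0 0 0 0 0;0 0 0 0 0"

```text
time: 10.3
ee_pos: [0.5493, 0.0408, 0.152]
tcp_rot: [-180.0, 0.0, 87.1]
force: [0.3, -0.5, -3.1]
grip_width: 0.411
grip_force: 62.6
```

>>> step_arm:
  commands: "0 0 0.2 0 0;0 0 0.2 0 0;0 0 0.2 0 0;0 0 0 0 0"

```text
time: 10.63
ee_pos: [0.5504, 0.0421, 0.151]
tcp_rot: [179.7, -0.1, 87.1]
force: [-10.0, 4.4, 28.5]
grip_width: 0.416
grip_force: 67.1
```

>>> step_arm:
  commands: "0 0 -0.3 0 0;-0.5 0 -0.1 0 0;-0.6 0 -0.1 0 0;-0.6 0 -0.1 0 0;-0.6 0 0 0 0;-0.6 0 0 0 0;-0.6 0 0 0 0;0 0 0 0 0"
  grip_force: 22

```text
time: 11.3
ee_pos: [0.5491, 0.0062, 0.1548]
tcp_rot: [179.7, -0.1, 87.1]
force: [-4.3, 2.4, 15.3]
grip_width: 0.416
grip_force: 65.7
```

>>> step_arm:
  commands: "-0.6 0 0 0 0;-0.6 0 0.1 0 0;-0.6 0 0.1 0 0;-0.4 0 0.1 0 0;0 0 0 0 0"
  grip_force: 22

```text
time: 11.72
ee_pos: [0.5482, -0.0164, 0.1528]
tcp_rot: [179.7, -0.0, 87.1]
force: [-7.6, -0.2, 22.2]
grip_width: 0.41
grip_force: 67.8
```

```bash
cat > bk.py <<'E'
from h import *
import sys
im,d,W=grab('scene',sys.argv[1]);hsv=cv2.cvtColor(im,cv2.COLOR_RGB2HSV)
c=cv2.resize(im[60:340,150:400,::-1],None,fx=2.1,fy=2.1,interpolation=cv2.INTER_CUBIC);cv2.imwrite('pics/c'+sys.argv[1],c)
red=((hsv[...,0]<8)|(hsv[...,0]>172))&(hsv[...,1]>140)&(hsv[...,2]>50)
w=(W[...,0]>.47)&(W[...,0]<.66)&(W[...,1]>-.2)&(W[...,1]<.34)&(W[...,2]<.24)
p=W[red&w];p=p[np.isfinite(p).all(1)]
for z in np.arange(.0,.26,.02):
    q=p[abs(p[:,2]-z)<.01]
    if len(q)>3:print(z.round(2),len(q),np.median(q,0).round(3),'y',q[:,1].min().round(3),q[:,1].max().round(3),'x',q[:,0].min().round(3),q[:,0].max().round(3))
E
python3 bk.py s4.png
```

```text
0.0 5 [0.549 0.005 0.007] y 0.003 0.007 x 0.535 0.558
0.02 57 [ 0.563 -0.005  0.018] y -0.1 0.01 x 0.536 0.566
0.04 84 [ 0.562 -0.003  0.041] y -0.108 0.011 x 0.536 0.566
0.06 90 [0.562 0.002 0.06 ] y -0.189 0.01 x 0.47 0.567
0.08 64 [ 0.564 -0.034  0.081] y -0.104 0.011 x 0.536 0.567
0.1 59 [ 0.564 -0.034  0.101] y -0.11 0.011 x 0.537 0.568
0.12 48 [ 0.565 -0.006  0.118] y -0.086 0.012 x 0.537 0.568
0.14 53 [0.559 0.009 0.139] y -0.104 0.012 x 0.537 0.569
0.16 63 [0.562 0.009 0.163] y -0.101 0.013 x 0.528 0.568
0.18 38 [0.552 0.007 0.173] y -0.09 0.015 x 0.53 0.59
```

>>> step_arm:
  commands: "0 0 -0.3 0 0;0 0 -1 0 0;0 0 -2.5 0 0;0 0 -3 0 0;0 0 -3 0 0;0 0 -3 0 0;0 0 -2.5 0 0;0 0 -1 -0.11 0;0 0 0 -0.11 0;0 0 0 0 0"
  grip_force: 70

```text
time: 12.6
ee_pos: [0.5475, -0.0159, 0.3126]
tcp_rot: [179.9, 0.1, 99.8]
force: [-0.0, 0.3, -4.4]
grip_width: 0.409
grip_force: 71.0
```

>>> step_arm:
  commands: "1.5 0.1 0 0 0;3 0.3 0 0 0;3 0.4 0 0 0;3 0.4 0 0 0;3 0.4 0 0 0;3 0.4 0 0 0;3 0.4 0 0 0;3 0.3 0 0 0;2 0.1 0 0 0;0 0 0 0 0"

```text
time: 13.43
ee_pos: [0.5318, 0.2345, 0.3102]
tcp_rot: [-179.9, -0.1, 99.8]
force: [-0.3, -0.4, -3.6]
grip_width: 0.412
grip_force: 71.0
```

```bash
python3 bk.py s5.png;python3 -c "
from h import *
print(bot.observe())"
```

```text
0.16 54 [0.55  0.228 0.168] y 0.15 0.258 x 0.514 0.562
0.18 172 [0.552 0.213 0.179] y 0.146 0.259 x 0.516 0.564
0.2 222 [0.551 0.222 0.2  ] y 0.145 0.26 x 0.513 0.565
0.22 218 [0.551 0.222 0.22 ] y 0.148 0.26 x 0.514 0.564
0.24 89 [0.553 0.214 0.235] y 0.149 0.262 x 0.516 0.564
{'time': 13.4833, 'joint_positions': array([1.73278892e+01, 2.22873900e+01, 1.56216671e+01, 8.34590175e+01,
       2.30376880e-03, 9.75588817e+01]), 'dq': array([-2.57330757, -0.71654969, -0.69386512,  0.14424665, -1.70007513,
       -0.99465384]), 'joint_efforts': array([ 1.49067141e+00, -4.92011404e+01,  2.88448262e+01, -1.94029673e-02,
        1.70889711e-01,  6.67613768e-02]), 'ee_pos': array([0.53216636, 0.23235759, 0.31030318]), 'tcp_rot': array([-1.79876041e+02,  1.41252167e-02,  9.97690202e+01]), 'force': array([-0.75351158, -1.559812  , -3.5619489 ]), 'ft_torque': array([ 0.00032732, -0.05254147, -0.01959302]), 'grip_force': 71.05910181999207, 'grip_width': 0.4098810352777245}
```

View pics/cs5.png

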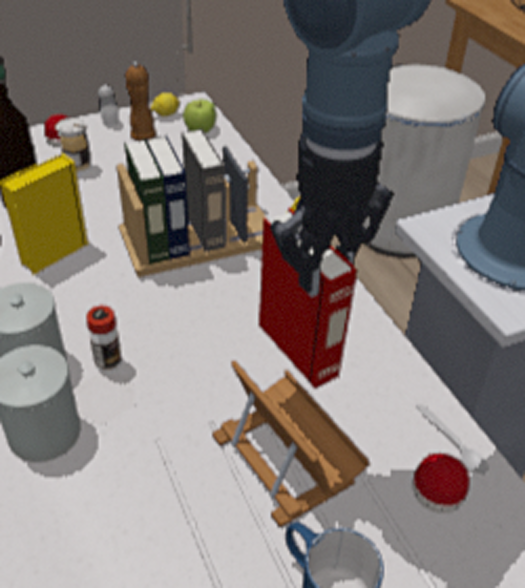

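Red hangs upright over the stand at about crop (305,310). Next I'll centre it and lower it onto the ledge.

>>> step_arm:
  commands: "1.5 0.15 0 0 0;1.5 0.1 0 0 0;0 0 0 0 0;0 0 0 0 0;0 0 2 0 0;0 0 3 0 0;0 0 2.5 0 0;0 0 1.5 0 0;0 0 0.5 0 0;0 0 0 0 0"

```text
time: 14.32
ee_pos: [0.5293, 0.2591, 0.2149]
tcp_rot: [-179.8, 0.1, 99.6]
force: [0.1, -0.3, -3.7]
grip_width: 0.413
grip_force: 70.9
```

>>> step_arm:
  commands: "0.3 0 0.8 0 0;0 0 0.6 0 0;0 0 0.2 0 0;0 0 0.2 0 0;0 0 0 0 0"

```text
time: 14.73
ee_pos: [0.5298, 0.2636, 0.1986]
tcp_rot: [180.0, 0.0, 99.7]
force: [0.2, 0.6, -4.0]
grip_width: 0.409
grip_force: 71.0
```

>>> step_arm:
  commands: "0 0 0.2 0 0;0 0 0.2 0 0;0 0 0 0 0"

```text
time: 14.98
ee_pos: [0.5302, 0.2638, 0.195]
tcp_rot: [179.9, -0.0, 99.7]
force: [0.0, -0.9, -2.8]
grip_width: 0.413
grip_force: 71.4
```

>>> step_arm:
  commands: "0 0 0.2 0 0;0 0 0.1 0 0;0 0 0 0 0"

```text
time: 15.23
ee_pos: [0.5303, 0.2638, 0.1945]
tcp_rot: [179.8, -0.0, 99.7]
force: [-2.7, -1.7, 11.2]
grip_width: 0.413
grip_force: 73.2
```

>>> step_arm:
  commands: "0 0 0 0 0.55;0 0 -0.1 0 0.55;0 0 -0.1 0 0.55;0 0.6 0 0 0.6;0 0.6 0 0 0.6;0 0.6 0 0 0.65;0 0.6 0 0 0.65;0 0.6 0 0 0.7;0 0.6 0 0 0.75;0 0 0 0 0.75"

```text
time: 16.07
ee_pos: [0.5668, 0.2699, 0.1934]
tcp_rot: [179.9, -0.0, 99.7]
force: [1.7, 1.1, 0.9]
grip_width: 0.751
grip_force: 0.8
```

>>> step_arm:
  commands: "0 0.6 0 0 0.75;0 0.6 0 0 0.75;0 0.4 0 0 0.75;0 0.4 0 0 0.8;0 0 0 0 0.8;0 0 0 0 0.9"

```text
time: 16.57
ee_pos: [0.5851, 0.2731, 0.1935]
tcp_rot: [-180.0, -0.0, 99.7]
force: [-0.5, 0.5, -0.6]
grip_width: 0.894
grip_force: 0.0
```

```bash
python3 bk.py s6.png
```

```text
0.04 16 [0.529 0.285 0.045] y 0.282 0.288 x 0.517 0.541
0.06 18 [0.53  0.285 0.057] y 0.283 0.289 x 0.516 0.546
0.08 37 [0.54  0.287 0.08 ] y 0.284 0.291 x 0.525 0.555
0.1 34 [0.545 0.288 0.097] y 0.285 0.293 x 0.53 0.565
0.12 27 [0.569 0.287 0.124] y 0.235 0.294 x 0.535 0.586
0.14 49 [0.581 0.282 0.14 ] y 0.229 0.295 x 0.541 0.591
0.16 70 [0.581 0.29  0.161] y 0.241 0.296 x 0.551 0.597
0.18 52 [0.591 0.291 0.181] y 0.239 0.297 x 0.557 0.605
0.2 77 [0.584 0.292 0.197] y 0.185 0.297 x 0.563 0.616
```

View pics/cs6.png

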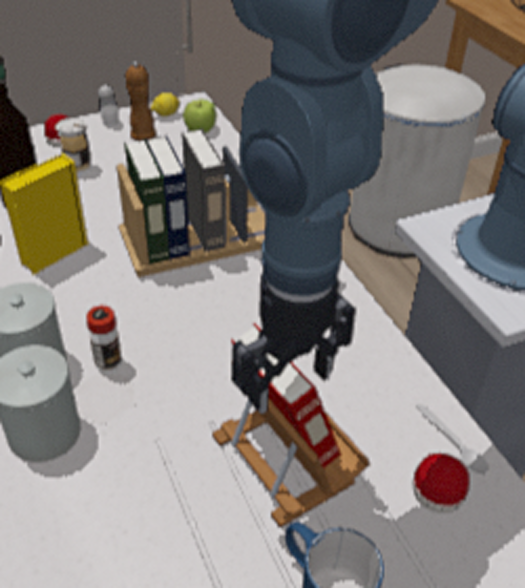

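Red now leans back on the stand. I'll raise the gripper clear and check.

>>> step_arm:
  commands: "0 0 0 0 1;0 0 -1.5 0 1;0 0 -3 0 1;0 0 -3 0 1;0 0 -3 0 1;0 -3 -2 0 1;0 -4 0 0 1;0 -3 0 0 1;0 0 0 0 0"

```text
time: 17.37
ee_pos: [0.4799, 0.255, 0.3189]
tcp_rot: [-179.7, 0.0, 99.8]
force: [-0.6, -0.6, -0.2]
grip_width: 0.884
grip_force: 0.0
```

```bash
python3 bk.py s7.png; python3 - <<'E'
from h import *
S=np.array([.553,.233,.029]);a=np.radians(9.75);th=np.radians(18)
sh=np.array([np.cos(a),np.sin(a),0]);sy=np.array([-np.sin(a),np.cos(a),0]);z=np.array([0,0,1.])
sx=np.cos(th)*sh-np.sin(th)*z; sz=np.sin(th)*sh+np.cos(th)*z
for n in 'top','scene','wrist':
    im,d,W=grab(n,'x_%s.png'%n);hsv=cv2.cvtColor(im,cv2.COLOR_RGB2HSV)
    L=np.stack([(W-S)@sx,(W-S)@sy,(W-S)@sz],-1)
    box=(L[...,0]>-.06)&(L[...,0]<.03)&(abs(L[...,1])<.1)&(L[...,2]>.008)&(L[...,2]<.2)
    # front face points
    red=((hsv[...,0]<8)|(hsv[...,0]>172))&(hsv[...,1]>120)
    p=L[box&red];
    if len(p)>5: print(n,len(p),np.percentile(p,[0,2,25,50,75,98,100],axis=0).round(4).tolist())
    f=L[box&(L[...,0]<-.025)&(L[...,2]>.02)]
    if len(f)>50:
        A=np.c_[f[:,1],f[:,2],np.ones(len(f))];c=np.linalg.lstsq(A,f[:,0],rcond=None)[0];print(' front plane x=a y+b z+c',c.round(4),len(f),np.percentile(f,[1,99],axis=0).round(4).tolist())
E
```

```text
0.04 15 [0.528 0.285 0.045] y 0.282 0.287 x 0.516 0.541
0.06 19 [0.529 0.286 0.055] y 0.282 0.288 x 0.517 0.549
0.08 36 [0.538 0.287 0.08 ] y 0.283 0.291 x 0.525 0.555
0.1 37 [0.543 0.287 0.097] y 0.285 0.292 x 0.53 0.568
0.12 31 [0.574 0.286 0.125] y 0.188 0.293 x 0.536 0.595
0.14 62 [0.585 0.261 0.14 ] y 0.189 0.295 x 0.54 0.598
0.16 92 [0.585 0.288 0.162] y 0.194 0.296 x 0.549 0.606
0.18 79 [0.596 0.275 0.181] y 0.196 0.297 x 0.556 0.613
0.2 100 [0.591 0.29  0.196] y 0.186 0.297 x 0.563 0.617
top 87 [[-0.0387, -0.064, 0.0332], [-0.0379, -0.0637, 0.0441], [-0.0367, -0.0603, 0.0878], [-0.0358, -0.0579, 0.127], [-0.0349, -0.0552, 0.161], [-0.0332, -0.0422, 0.1753], [-0.033, -0.0405, 0.1759]]
 front plane x=a y+b z+c [-0.0035  0.0161 -0.0375] 169 [[-0.0389, -0.065, 0.0328], [-0.0254, -0.0402, 0.1784]]
scene 506 [[-0.0352, -0.0586, 0.0088], [-0.0339, -0.0482, 0.0158], [-0.0214, 0.0136, 0.0939], [-0.0048, 0.0544, 0.1347], [0.0004, 0.0554, 0.1641], [0.0015, 0.0567, 0.1763], [0.0017, 0.0573, 0.1785]]
 front plane x=a y+b z+c [-0.0061 -0.0021 -0.0298] 320 [[-0.0358, -0.0608, 0.0236], [-0.0251, 0.0563, 0.1767]]
wrist 4287 [[-0.0368, -0.0634, 0.008], [-0.0361, -0.0583, 0.0121], [-0.0354, -0.0025, 0.0764], [-0.035, 0.032, 0.1318], [-0.0342, 0.0467, 0.1678], [-0.0008, 0.0555, 0.177], [0.0005, 0.0559, 0.1782]]
 front plane x=a y+b z+c [-0.0027  0.0157 -0.0362] 6386 [[-0.0362, -0.061, 0.0225], [-0.0256, 0.0554, 0.1772]]
```

```bash
python3 - <<'E'
import cv2,numpy as np
a=cv2.resize(cv2.imread('pics/x_top.png')[120:280,90:280],None,fx=2.1,fy=2.1)
b=cv2.resize(cv2.imread('pics/x_scene.png')[170:360,230:400],None,fx=2.2,fy=2.2)
g=np.zeros((600,800,3),np.uint8);g[:a.shape[0],:a.shape[1]]=a;g[:b.shape[0],400:400+b.shape[1]]=b
w=cv2.resize(cv2.imread('pics/x_wrist.png'),(240,180));g[420:600,400:640]=w
cv2.imwrite('pics/m.png',g)
E
```

```text
(no output)
```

View pics/m.png

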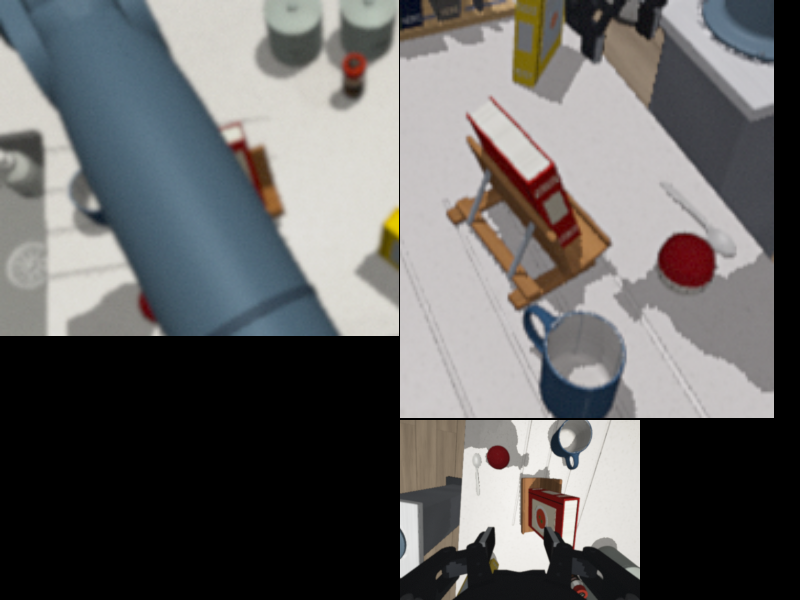

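Red sits in the middle of the stand: its y extent is -62 to +56 mm, its front face is about 36 mm off the plate plane, and it leans flat. Timer, mug and jar look untouched. I'll go to the book-end and re-check the book from a clear top view on the way.

>>> step_arm:
  commands: "-3.6 -1.3 0 0 0;-3.6 -1.3 0 0 0;-3.6 -1.3 0 0 0;-3.6 -1.3 0 0 0;-3.6 -1.4 0 0 0;-3.6 -1.4 0 0 0;-3.6 -1.4 0 0 0;-3.6 -1.4 0 0 0;-3.6 -1.4 0 0 0;-3.6 -1.4 0 0 0"

```text
time: 18.4
ee_pos: [0.4139, -0.1242, 0.3189]
tcp_rot: [179.9, 0.0, 99.7]
force: [1.2, -0.4, 0.1]
grip_width: -0.004
grip_force: 0.0
```

>>> step_arm:
  commands: "-3.6 -1.4 0 0 0;-3.6 -1.4 0 0 0;-3 -1.3 0 0 0;0 0 0 -0.12 0;0 0 0 -0.12 0;0 0 0 -0.12 0;0 0 0 -0.12 0;0 0 0 -0.12 0;0 0 0 -0.12 0;0 0 0 -0.12 0"

```text
time: 19.23
ee_pos: [0.3911, -0.2304, 0.3186]
tcp_rot: [-180.0, 0.0, 148.1]
force: [1.1, 0.2, -0.2]
grip_width: 0.003
grip_force: 0.0
```

>>> step_arm:
  commands: "0 0 0 -0.12 0;0 0 0 -0.12 0;0 0 0 -0.12 0;0 0 0 -0.12 0;0 0 0 0 0;0 0 0 0 0"

```text
time: 19.73
ee_pos: [0.3908, -0.23, 0.3186]
tcp_rot: [-180.0, 0.0, 175.2]
force: [-0.8, 0.1, -0.3]
grip_width: -0.001
grip_force: 0.0
```

```bash
python3 - <<'E'
from h import *
o=bot.observe();print(o['ee_pos'],o['tcp_rot'])
S=np.array([.553,.233,.029]);a=np.radians(9.75);th=np.radians(18)
sh=np.array([np.cos(a),np.sin(a),0]);sy=np.array([-np.sin(a),np.cos(a),0]);z=np.array([0,0,1.])
sx=np.cos(th)*sh-np.sin(th)*z; sz=np.sin(th)*sh+np.cos(th)*z
im,d,W=grab('top','t2.png')
L=np.stack([(W-S)@sx,(W-S)@sy,(W-S)@sz],-1)
f=L[(abs(L[...,0]+.036)<.006)&(abs(L[...,1])<.07)&(L[...,2]>.02)&(L[...,2]<.17)]
A=np.c_[f[:,1],f[:,2],np.ones(len(f))];print('front',len(f),np.linalg.lstsq(A,f[:,0],rcond=None)[0].round(4),f.min(0).round(3),f.max(0).round(3))
f=L[(abs(L[...,0])<.006)&(abs(L[...,1])>.066)&(L[...,2]>.02)&(L[...,2]<.1)]
A=np.c_[f[:,1],f[:,2],np.ones(len(f))];print('plate',len(f),np.linalg.lstsq(A,f[:,0],rcond=None)[0].round(4),f.min(0).round(3),f.max(0).round(3))
# bookend & row
v,u=np.mgrid[0:384,0:512]
r=(W[...,1]>-.31)&(W[...,1]<-.17)&(W[...,0]>.35)&(W[...,0]<.65)
for lo,hi in((.18,.2),(.14,.162)):
    p=W[r&(W[...,2]>lo)&(W[...,2]<hi)&(abs(W[...,1]+.24)<.03)]
    print(lo,np.histogram(p[:,0],bins=np.arange(.36,.64,.01))[0].tolist())
E
```

```text
[ 0.39077031 -0.22999609  0.31856894] [-1.79989280e+02  1.95982358e-02  1.75150436e+02]
front 1111 [-0.0132  0.0064 -0.0376] [-0.042 -0.065  0.02 ] [-0.032  0.055  0.17 ]
plate 194 [-0.0002 -0.0061  0.0007] [-0.004 -0.09   0.021] [0.005 0.085 0.1  ]
0.18 [0, 0, 0, 0, 0, 0, 0, 0, 0, 0, 0, 31, 55, 57, 66, 11, 0, 21, 56, 52, 57, 51, 52, 54, 58, 6, 0, 0]
0.14 [0, 0, 0, 0, 0, 0, 0, 60, 14, 0, 18, 41, 0, 0, 0, 0, 0, 33, 13, 0, 0, 0, 0, 0, 0, 0, 0, 0]
```

Red is flat to within about 1° and centred to within 3 mm of the plate's middle. Grey still stands at x 0.467–0.508. The book-end's outer face is near x=0.433, so I'll push there above the books' body clearance.

>>> step_arm:
  commands: "-0.9 -0.8 2 -0.037 0;0 0 3 0 0;0 0 3 0 0;0 0 3 0 0;0 0 3 0 0;0 0 3 0 0;0 0 1.3 0 0;0 0 0 0 0;0 0 0 0 0"

```text
time: 20.53
ee_pos: [0.398, -0.2376, 0.1353]
tcp_rot: [179.9, -0.1, 177.4]
force: [0.5, 0.0, 0.3]
grip_width: -0.001
grip_force: 0.0
```

>>> step_arm:
  commands: "-0.7 0 0 0 0;-0.6 0 0 0 0;-0.4 0 0 0 0;-0.4 0 0 0 0;0 0 0 0 0"

```text
time: 20.95
ee_pos: [0.4209, -0.2392, 0.1363]
tcp_rot: [-179.9, 0.1, 177.5]
force: [-0.3, -0.7, 0.3]
grip_width: -0.002
grip_force: 0.0
```

>>> step_arm:
  commands: "-0.4 0 0 0 0;-0.4 0 0 0 0;-0.4 0 0 0 0;0 0 0 0 0"

```text
time: 21.28
ee_pos: [0.4284, -0.2391, 0.1355]
tcp_rot: [-179.9, -0.4, 177.4]
force: [-9.8, 0.3, 7.9]
grip_width: 0.002
grip_force: 4.8
```

>>> step_arm:
  commands: "-0.4 0 0 0 0;-0.4 0 0 0 0;-0.4 0 0 0 0;0 0 0 0 0"

```text
time: 21.62
ee_pos: [0.44, -0.2397, 0.1354]
tcp_rot: [-179.9, -0.4, 177.4]
force: [-10.4, -1.8, 7.5]
grip_width: 0.004
grip_force: 5.1
```

>>> step_arm:
  commands: "-0.4 0 0 0 0;-0.4 0 0 0 0;-0.4 0 0 0 0;0 0 0 0 0"

```text
time: 21.95
ee_pos: [0.4519, -0.2403, 0.1354]
tcp_rot: [-179.9, -0.4, 177.4]
force: [-10.5, -0.2, 7.6]
grip_width: -0.004
grip_force: 5.1
```

>>> step_arm:
  commands: "-0.2 0 0 0 0;-0.2 0 0 0 0;0 0 0 0 0"

```text
time: 22.2
ee_pos: [0.4547, -0.2405, 0.1354]
tcp_rot: [-179.9, -0.5, 177.4]
force: [-14.0, -2.3, 10.3]
grip_width: 0.001
grip_force: 6.8
```

```bash
cat > row.py <<'E'
from h import *
import sys
im,d,W=grab('scene',sys.argv[1])
c=cv2.resize(im[110:200,190:310,::-1],None,fx=5,fy=5,interpolation=cv2.INTER_CUBIC);cv2.imwrite('pics/c'+sys.argv[1],c)
for lo,hi,a,b in((.183,.2,-.29,-.19),(.14,.16,-.29,-.18)):
    p=W[(W[...,1]>a)&(W[...,1]<b)&(W[...,2]>lo)&(W[...,2]<hi)]
    print(lo,np.histogram(p[:,0],bins=np.arange(.42,.63,.006))[0].tolist())
E
python3 row.py r1.png
```

```text
0.183 [0, 0, 0, 0, 3, 2, 7, 13, 22, 0, 0, 0, 0, 1, 29, 25, 25, 26, 28, 22, 34, 25, 29, 28, 27, 26, 31, 28, 28, 26, 30, 25, 14, 0]
0.14 [0, 0, 0, 0, 3, 8, 5, 15, 31, 39, 0, 0, 0, 3, 1, 8, 7, 4, 10, 11, 4, 11, 8, 7, 11, 7, 9, 8, 8, 10, 10, 18, 31, 21]
```

>>> step_arm:
  commands: "-0.2 0 0 0 0;-0.1 0 0 0 0;0 0 0 0 0"

```text
time: 22.5
ee_pos: [0.4571, -0.2406, 0.1354]
tcp_rot: [-179.9, -0.6, 177.4]
force: [-15.4, -1.7, 11.0]
grip_width: -0.0
grip_force: 7.6
```

>>> step_arm:
  commands: "-0.2 0 0 0 0;0 0 0 0 0;0 0 0 0 0"

```text
time: 22.75
ee_pos: [0.4589, -0.2407, 0.1354]
tcp_rot: [-179.9, -0.6, 177.4]
force: [-16.0, -1.1, 10.6]
grip_width: 0.003
grip_force: 7.8
```

>>> step_arm:
  commands: "-0.1 0 0 0 0;0 0 0 0 0;0 0 0 0 0"

```text
time: 23.0
ee_pos: [0.4597, -0.2407, 0.1354]
tcp_rot: [-179.9, -0.6, 177.4]
force: [-16.0, -1.5, 10.9]
grip_width: -0.001
grip_force: 8.1
```

>>> step_arm:
  commands: "0.6 0 0 0 0;1 0 0 0 0;2 0 0 0 0;2 0 -1 0 0;0 0 -3 0 0;0 0 -3 0 0;0 0 -3 0 0;0 0 -3 0 0;0 0 0 0 0;0 0 0 0 0"

```text
time: 23.83
ee_pos: [0.4104, -0.2391, 0.2675]
tcp_rot: [-179.8, 0.3, 177.5]
force: [1.0, -0.1, 0.2]
grip_width: 0.004
grip_force: 0.0
```

```bash
python3 row.py r2.png; python3 - <<'E'
from h import *
im,d,W=grab('top','t3.png');im2,_,_=grab('scene','s9.png')
p=W[(W[...,1]>-.27)&(W[...,1]<-.21)&(W[...,2]>.14)&(W[...,2]<.162)];print(np.histogram(p[:,0],bins=np.arange(.42,.63,.005))[0].tolist())
p=W[(W[...,1]>-.27)&(W[...,1]<-.21)&(W[...,2]>.18)&(W[...,2]<.2)];print(p[:,0].min(),p[:,0].max())
hsv=cv2.cvtColor(im,cv2.COLOR_RGB2HSV)
red=((hsv[...,0]<8)|(hsv[...,0]>172))&(hsv[...,1]>150)&(hsv[...,2]>60)
n,l,s,ce=cv2.connectedComponentsWithStats(red.astype(np.uint8))
for k in range(1,n):
    if s[k,4]>40:print(ce[k].round(),s[k,4],np.nanmedian(W[l==k],0).round(3))
g=np.zeros((450,800,3),np.uint8);g[:450,:600]=cv2.imread('pics/cr2.png');g[:300,600:]=cv2.resize(im[140:290,260:380,::-1][:,10:110],(200,300))
cv2.imwrite('pics/m2.png',g)
E
```

```text
0.183 [0, 0, 0, 0, 0, 0, 0, 0, 0, 0, 0, 0, 0, 1, 27, 25, 28, 29, 26, 23, 30, 28, 28, 28, 28, 22, 33, 29, 28, 28, 26, 26, 15, 0]
0.14 [0, 0, 0, 0, 0, 0, 0, 0, 7, 36, 31, 0, 0, 3, 1, 8, 6, 9, 8, 10, 6, 7, 8, 6, 10, 8, 9, 7, 8, 10, 9, 15, 35, 19]
[0, 0, 0, 0, 0, 0, 0, 0, 0, 4, 20, 12, 0, 0, 8, 26, 50, 3, 0, 0, 0, 0, 0, 0, 0, 0, 0, 0, 0, 0, 0, 0, 0, 0, 0, 0, 0, 0, 0, 0, 0]
0.5020282750908364 1.0959630343829807
[258. 151.] 79 [ 0.729 -0.015  0.106]
[190. 209.] 481 [0.546 0.256 0.132]
[196. 208.] 55 [0.547 0.224 0.128]
[165. 263.] 250 [0.402 0.348 0.055]
```

View pics/m2.png

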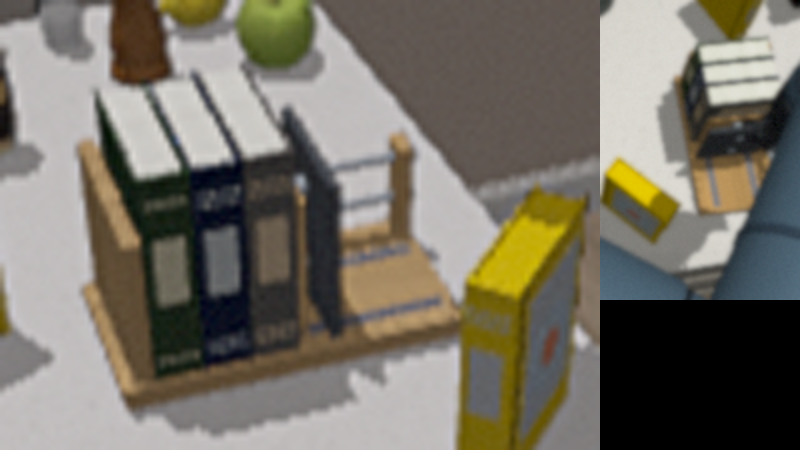

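The row of three now stands tight, with the book-end behind grey. I'll check its displacement against the first frames.

```bash
python3 - <<'E'
from h import *
f=np.load('f0.npz')
def med(W,lo,hi,a,b,x0,x1):
    p=W[(W[...,1]>a)&(W[...,1]<b)&(W[...,2]>lo)&(W[...,2]<hi)&(W[...,0]>x0)&(W[...,0]<x1)];return len(p),np.percentile(p[:,0],[5,50,95]).round(4)
for n,k in(('scene','sW'),('top','tW')):
    W1=grab(n)[2]
    for lo,hi in((.145,.16),(.10,.14)):
        print(n,lo,'before',med(f[k],lo,hi,-.28,-.2,.41,.458),'after',med(W1,lo,hi,-.28,-.2,.45,.494))
    print('grey outer',np.nanpercentile(f[k][(f[k][...,2]>.183)&(f[k][...,2]<.2)&(abs(f[k][...,1]+.24)<.04)&(f[k][...,0]<.65)][:,0],1),np.nanpercentile(W1[(W1[...,2]>.183)&(W1[...,2]<.2)&(abs(W1[...,1]+.24)<.04)&(W1[...,0]<.65)][:,0],1))
E
```

```text
scene 0.145 before (39, array([0.4375, 0.4426, 0.4461])) after (45, array([0.4735, 0.4787, 0.4822]))
scene 0.1 before (45, array([0.444 , 0.4459, 0.4484])) after (45, array([0.4804, 0.4821, 0.4848]))
grey outer 0.47045892132044154 0.5062143227551441
top 0.145 before (91, array([0.4323, 0.4368, 0.4428])) after (41, array([0.4701, 0.4743, 0.4801]))
top 0.1 before (122, array([0.4313, 0.4347, 0.4576])) after (70, array([0.4671, 0.4708, 0.4935]))
grey outer 0.4671840384842669 0.502986817763001
```

```bash
python3 -c "
from h import *
print(bot.finish_job())"
```

```text
the job is handed in; nothing more can be done
None
```

The red cookbook is on the stand, upright and leaning back with its cover out, and about 3 mm off the middle; the book-end moved 36 mm, the three books are tight, and the job is handed in.

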